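Air the sterilised teethers under the vented lid

TASK

Collect the bead ring and the giraffe teether from the steriliser's catch tray and place both in the steel pot without dropping them in, then lower the two nested lids together onto the pot by the white knob, gently and never letting them fall, until the inner lid is fully seated, and let go of the knob. Then lift the wooden outer lid alone off by its collar, leaving the inner lid seated and undisturbed, and finish while holding the outer lid still and level in the air, clear above the top of the knob; the outer lid must not part from the inner lid before the inner lid is seated. Keep the pot standing upright and leave the pacifier case, egg cup and bottle where they are.

Things in the scene. Friction and masses are not known exactly. Their poses are not given: they have to be found in the camera images.
- tray: clear catch tray, 240 x 190 mm (its x, y), walls 25 mm high, 3 mm thick, floor 3 mm thick, fixed; origin under its centre, z up. A white steriliser, 240 mm along x, 130 mm high, stands fixed at its +y edge, from 100 to 260 mm off the tray's centre. The bead ring and the giraffe lie in it, about 115 mm apart along its x, in either order
- bead_ring: maple teething ring of ten beads of 15 mm diameter, 58 mm across outside, 28 mm inside, 15 mm thick, about 30 g, lying flat; origin at the centre of its underside; one bead lies on its +x axis and one on its -x axis. It can be gripped across the outside
- giraffe: flat teal giraffe teether (stiff), lying on its side, 16 mm thick, 90 mm long along its x (legs -45 mm, head +45 mm), about 40 g; origin at its underside. The body is 30 mm wide (y from -15 to 15) from x = -26 to 10 mm: grip it there across y at x = -8 mm. The neck is 13 mm wide, at y = 8.5 mm
- pot: open round stainless pot, loose, 0.6 kg, 144 mm outside diameter, 60 mm high, wall 5 mm (134 mm inside), floor 5 mm thick; origin at the centre of its underside, z up. Both parts fit at its centre, one lying on the other
- inner_lid: white vented inner lid, loose, about 150 g: tapered plug (diameter 124 mm, 116 at its foot), flange of 148 mm diameter, round upright knob of 22 mm diameter in the middle. Origin at the centre of the plug's underside, z up: flange from z = 10 to 15 mm, knob from 15 to 69. Starts on the shelf under the outer lid. Seated, its flange lies on the pot's rim, origin 50 mm above the pot's origin
- outer_lid: wooden outer lid, loose, about 150 g, 160 mm diameter, resting on the inner lid by its weight alone; the white knob stands up through its open collar. Origin at the centre of its skirt's underside, z up: skirt (inside diameter 154 mm) z = 0 to 4, disc 4 to 8, collar (48 mm outside, 36 inside) 8 to 30 mm. Nested, origin 11 mm above the inner lid's; 28 mm of knob show above the collar
- pacifier_case: bystander: white rounded plastic case, 60 x 50 x 36 mm; origin at the centre of its underside
- egg_cup: bystander: white ceramic egg cup, 50 mm diameter, 62 mm high; origin at the centre of its underside
- bottle: bystander: pale plastic bottle with a white cap, 52 mm diameter, 130 mm high; origin at the centre of its underside
Things that resemble listed ones, but are neither listed nor needed, are in the scene too. Leave any purple look-alike of the inner_lid alone.

How it is judged:
On the way, in this order (a step that is already met when the one before it is completed fails the run):
1. the bead ring and the giraffe both lie in the pot, let go (horizontal distance between each of bead_ring, giraffe and pot below 0.06 m and z of bead_ring in the frame of pot between 0 and 0.045 m and z of giraffe in the frame of pot between 0 and 0.045 m and contact force between the fingers and bead_ring below 0.05 N and contact force between the fingers and giraffe below 0.05 N and linear speed of each of bead_ring, giraffe below 0.05 m/s and angle between pot's own z axis and vertical below 0.06 rad and height (world z) of pot below 0.01 m), for 0.2 s.
2. the inner lid is seated on the pot with the outer lid still resting on it, both let go (horizontal distance between inner_lid and pot below 0.008 m and z of inner_lid in the frame of pot between 0.046 and 0.053 m and angle between the z axis of inner_lid and the z axis of pot, either way round below 0.05 rad and z of outer_lid in the frame of inner_lid below 0.014 m and contact force between the fingers and inner_lid below 0.05 N and contact force between the fingers and outer_lid below 0.05 N), for 0.2 s.
At the end, for the whole second after the job is handed in: Both parts lie in the upright pot; the inner lid is seated (8 mm off centre, 3 mm in height and 0.05 rad allowed), untouched; the fingers hold the outer lid still, level within 0.2 rad, its skirt at least 3 mm above the knob top, touching neither pot nor inner lid (horizontal distance between each of bead_ring, giraffe and pot below 0.06 m and z of bead_ring in the frame of pot between 0 and 0.045 m and z of giraffe in the frame of pot between 0 and 0.045 m and angle between pot's own z axis and vertical below 0.06 rad and height (world z) of pot below 0.01 m and horizontal distance between inner_lid and pot below 0.008 m and z of inner_lid in the frame of pot between 0.046 and 0.053 m and angle between the z axis of inner_lid and the z axis of pot, either way round below 0.05 rad and contact force between each of the fingers, outer_lid and inner_lid below 0.05 N and z of outer_lid in the frame of inner_lid above 0.072 m and height (world z) of outer_lid above 0.122 m and angle between outer_lid's own z axis and vertical below 0.2 rad and linear speed of outer_lid below 0.03 m/s and contact force between the fingers and outer_lid above 1 N and contact force between outer_lid and pot below 0.05 N); the arm keeps its last pose, push and grip.
It fails at once if the outer lid is parted from the inner lid while the inner lid is not seated on the pot (distance between outer_lid and inner_lid above 0.022 m and not (horizontal distance between inner_lid and pot below 0.008 m and z of inner_lid in the frame of pot between 0.046 and 0.053 m and angle between the z axis of inner_lid and the z axis of pot, either way round below 0.05 rad)).
It fails at once if a lid falls untouched (faster than 0.4 m/s) (contact force between the fingers and inner_lid below 0.05 N and contact force between the fingers and outer_lid below 0.05 N and linear speed of any of inner_lid, outer_lid above 0.4 m/s).
It fails at once if a part is dropped (falls untouched faster than 0.8 m/s) ((contact force between the fingers and bead_ring below 0.05 N and linear speed of bead_ring above 0.8 m/s) or (contact force between the fingers and giraffe below 0.05 N and linear speed of giraffe above 0.8 m/s)).
It fails at once if the inner lid is set down harder than 60 N on the pot (contact force between inner_lid and pot above 60 N).
It fails at once if the pot is tipped, or a bystander is moved more than 30 mm (angle between pot's own z axis and vertical above 0.25 rad or distance of any of pacifier_case, egg_cup, bottle from where it was at the start of the episode above 0.03 m).
It also fails if it takes over 67 s, if anything falls off the work surface, if the arm or the gripper's body presses on something with over 40 N, if the wrist force passes 120 N, or if a joint passes its speed limit or range.

ROBOT

A 7-joint arm with a two-finger parallel gripper is mounted at the origin on the work surface. World frame = base frame: x ahead of the robot, y to its left, z up, the work surface at z = 0. Lengths are in m, angles in rad, forces in N, time in s.
With the tool pointing down it reaches from about 0.4 to 0.875 m from the base axis. Payload 19.3 kg.
Tool frame: the origin (TCP) lies on the mounting face of the last link; the fingertips stand 173 mm ahead of it and the grasp point (between the pads) lies 155 mm ahead of it; z points along the fingers, y is the line along which they close (so a half turn about z gives the same grasp; the last joint's range is limited). The gripper opens to 85 mm and grips with 20 to 120 N. Pads are 22 mm wide; open, the fingers measure 114 mm over their backs; the gripper's body (76 mm by 85 mm) begins 54 mm behind the grasp point. The pads swing forward as they close: fully open they stand 13 mm farther back than shut.
Start: joints at [-1.405, 0.521, -0.036, 1.599, 0.021, 1.021, -0.113], TCP at [0.146, 0.608, 0.405] pointing down, gripper open.
Joint ranges: [-2.91, 2.91], [-0.3, 2.13], [-1.5, 1.42], [0.17, 2.43], [-1.26, 4.41], [0.16, 1.93], [-2.52, 2.52]. Speed limits (rad/s): [1.89, 1.89, 2.39, 2.39, 3.01, 3.01, 3.01].

INTERFACE

Orientations are given as [roll, pitch, yaw] about the fixed x, y, z axes, in that order (R = Rz(yaw) Ry(pitch) Rx(roll)).
In Python, from workcell import bot, vision gives the robot as it stands.
- The arm moves only by the shell command python3 -m creep 'ROWS' [FORCE]. ROWS is JSON, a list that holds one entry, the list of rows, each a list of 7 numbers: the opening, from -1 (shut) to 1 (fully open), then the shift along the tool's x, y, z in cm, then the turn, a rotation vector about the tool's x, y, z in rad. In form: [[[grip, tx, ty, tz, rx, ry, rz], ...]]. A call has 1 to 12 rows; each row shifts and turns the commanded pose from where the row before left it, along the tool's axes as they then stand; what a row does not reach is not made up. A row lasts 1/8 s, in which the tool goes at most 62.5 mm and 10.7 degrees, less where a joint would pass 70% of its speed; a pose out of reach is approached as far as the arm can. A call with a gripper value outside its range is refused whole. The fingers move at their own pace and stop on an object; FORCE is the grip in N (left out, the last holds). Time passes only in rows, so rows that do not move let the fingers close. It gives the time, the measured TCP pose, the force, the opening and the grip force at its end, in the units of the state.
- bot.observe(): the state, without advancing time (a new reading comes with each control period).
- vision.grab_frame(name): name is "scene" or "top" or "wrist"; returns a dict with "image" (420x560x3 uint8, blue, green, red), "depth" (420x560 float32, m along the optical axis (not along the pixel's ray), 0 where there is no reading), "fovy" (degrees; the focal length in pixels is half the picture's height over the tangent of half this angle, whatever the lens; pixels are square), "cx", "cy" (the principal point, pixels), "cam_to_world" (4x4, takes a point from camera to world coordinates); the wrist camera has in their place "tool_from_camera" (4x4, takes a point from camera to tool coordinates, whose origin is the TCP and whose axes are the flange's). Camera axes: x right, y down, z forward; pixel columns grow to the right and rows downward; lengths in m; the calibration is good to about 2 mm. A picture is of the moment at which its call begins: read the wrist's pose just before it.
- bot.job_done(): hands the job in; it is judged then, once.
The state is a dict: "clock": time; "qpos": joint angles; "qd": joint speeds; "joint_efforts": joint torques, N m; "position": TCP position; "tool_rot": TCP orientation; "force": force on the tool from outside, world axes, zero at the start; "moment": the same for the moment, N m; "grip_width": finger opening in m; "finger_force": force on a finger pad.
Only numpy, scipy, OpenCV 4.12 (cv2) and the standard library are available. Lean on these libraries where they do the work, as an engineer would, in place of code of your own. Each camera call takes 0.05 s, during which the arm holds its last target. There are 200 camera calls.

## Working session

There is one attempt and no reset: what is moved stays moved. The work goes in short steps, Python scripts to look and compute and a shell command to move; the robot and the scene stay as the last step left them, time stands still between calls to the robot, and variables do not carry over. Pictures are saved under pics/ and viewed, at most 10 in all, crops included, and the job is handed in when it is done.

```bash
mkdir -p pics
cat > h.py <<'E'
import numpy as np, cv2
from workcell import bot, vision
from scipy.spatial.transform import Rotation as R
def grab(n):
    s=bot.observe(); f=vision.grab_frame(n); h=f["image"].shape[0]
    f["f"]=h/2/np.tan(np.radians(f["fovy"])/2)
    if "cam_to_world" in f: T=np.array(f["cam_to_world"])
    else:
        W=np.eye(4); W[:3,:3]=R.from_euler("xyz",s["tool_rot"]).as_matrix(); W[:3,3]=s["position"]; T=W@np.array(f["tool_from_camera"])
    f["T"]=T; d=f["depth"]; v,u=np.mgrid[:d.shape[0],:d.shape[1]]
    P=np.stack([(u-f["cx"])*d/f["f"],(v-f["cy"])*d/f["f"],d],-1)
    f["P"]=P@T[:3,:3].T+T[:3,3]; f["P"][d==0]=np.nan
    return f
def pz(f,u,v,z):
    r=f["T"][:3,:3]@np.array([(u-f["cx"])/f["f"],(v-f["cy"])/f["f"],1]); o=f["T"][:3,3]
    return o+r*(z-o[2])/r[2]
E
python3 - <<'E'
from h import *
s=bot.observe(); print({k:np.round(v,3).tolist() for k,v in s.items()})
for n in ("top","scene"):
    f=grab(n); cv2.imwrite(f"pics/{n}0.png",cv2.resize(f["image"],(800,600))); np.savez(n+"0.npz",**{k:f[k] for k in("image","P","T","f","cx","cy","depth")})
    print(n,np.round(f["T"],3).tolist(),f["f"],f["cx"],f["cy"])
E
```

```text
{'clock': 0.0, 'qpos': [-1.405, 0.522, -0.036, 1.6, 0.021, 1.021, -0.113], 'qd': [0.0, -0.0, -0.001, 0.002, 0.003, -0.001, -0.001], 'joint_efforts': [-0.001, -92.711, 1.979, -36.993, 0.018, 0.008, 0.0], 'position': [0.146, 0.608, 0.404], 'tool_rot': [-3.14, 0.0, 2.906], 'force': [-0.185, 0.32, 0.022], 'moment': [-0.055, 0.007, -0.045], 'finger_force': 0.0, 'grip_width': 0.085}
top [[0.025, -0.997, 0.067, 0.451], [-1.0, -0.025, -0.001, -0.087], [0.003, -0.067, -0.998, 1.081], [0.0, 0.0, 0.0, 1.0]] 476.3606288708741 280.40612499240353 208.00005094337442
scene [[-0.8, 0.357, -0.481, 1.075], [0.599, 0.492, -0.631, 0.623], [0.011, -0.794, -0.608, 0.711], [0.0, 0.0, 0.0, 1.0]] 433.1091445505734 273.99244546271916 204.63816303188656
```

View pics/top0.png

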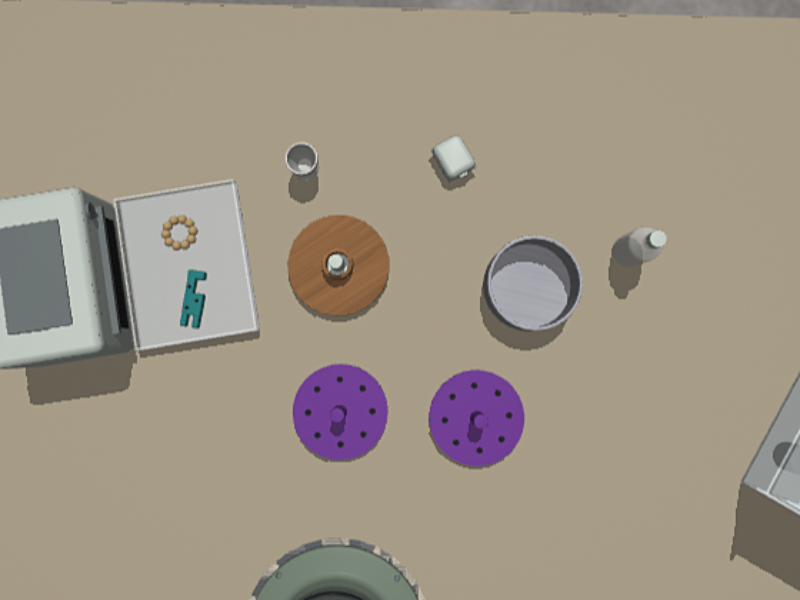

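View pics/scene0.png

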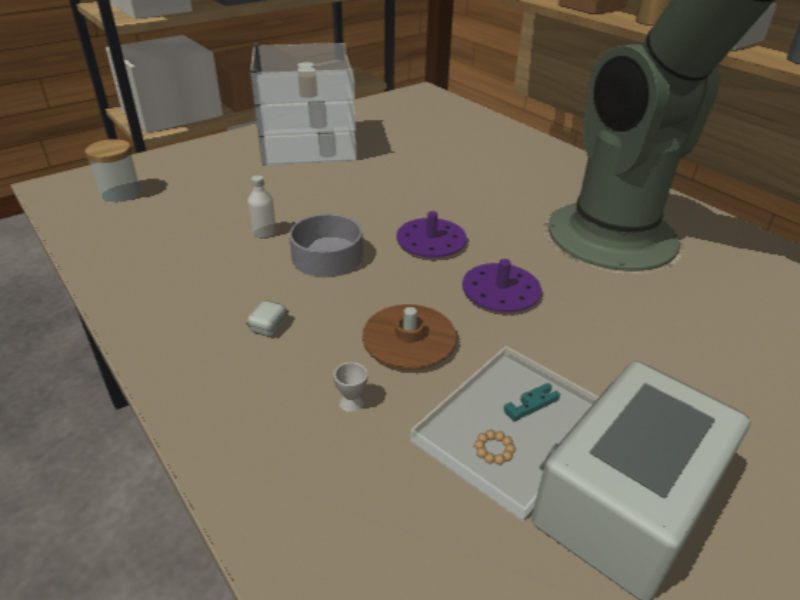

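The top view shows the ring at (180,232) and the giraffe at (193,298) in the tray, and the wooden lid with white knob at (338,265). The pot is at (534,283), the egg cup at (302,158), the case at (454,158) and the bottle at (650,242). There are three lid candidates. The purple ones at (340,412) and (477,418) are look-alikes, and the one at (338,265) has a white knob through a wooden lid, so it fits. I'll crop to confirm and measure.

Run:
```python
from h import *
f=dict(np.load("top0.npz")); im=f["image"]; P=f["P"]; k=560/800
a=cv2.resize(im[110:260,75:185],None,fx=3.6,fy=3.6,interpolation=cv2.INTER_CUBIC)
b=cv2.resize(im[140:230,195:280],None,fx=4.6,fy=4.6,interpolation=cv2.INTER_CUBIC)
c=np.zeros((600,800,3),np.uint8); c[:540,:396]=a[:540,:396]; c[:414,400:791]=b[:414]; cv2.imwrite("pics/crop0.png",c)
hsv=cv2.cvtColor(im,cv2.COLOR_BGR2HSV)
def reg(m,name):
    p=P[m]; p=p[~np.isnan(p[:,0])]; xy=p[:,:2]
    (cx,cy),(w,h),an=cv2.minAreaRect(xy.astype(np.float32)); cc,rr=cv2.minEnclosingCircle(xy.astype(np.float32))
    print(name,len(p),"mean",p.mean(0).round(4),"rect",np.round([cx,cy,w,h,an],4),"circ",np.round([*cc,rr],4),"z",np.percentile(p[:,2],[2,50,98]).round(4))
def box(x0,x1,y0,y1): m=np.zeros(im.shape[:2],bool); m[int(y0*k):int(y1*k),int(x0*k):int(x1*k)]=1; return m
H,S,V=[hsv[...,i] for i in range(3)]
reg(box(150,240,255,340)&(S>120)&(H>75)&(H<105),"giraffe")
reg(box(150,210,205,260)&(S>90)&(H<30),"ring")
z=P[...,2]
reg(box(270,410,200,335)&(z>.012)&(z<.06),"lid")
reg(box(320,360,240,290)&(z>.07),"knob")
reg(box(470,600,220,345)&(z>.05),"potrim")
reg(box(470,600,220,345)&(z>.02),"pot")
reg(box(620,680,215,275)&(z>.02),"bottle"); reg(box(280,325,135,185)&(z>.02),"egg"); reg(box(425,480,130,185)&(z>.02),"case")
reg(box(110,265,178,355)&(z>.012)&(z<.06),"tray")
for q in [(270,300),(420,250),(220,200),(340,300),(313,300)]: print(q,P[int(q[1]*k),int(q[0]*k)].round(4))
print(P[int(265*k)-8:int(265*k)+8:1,int(338*k)].round(3).tolist())
```

```text
giraffe 387 mean [0.5115 0.2379 0.018 ] rect [5.12800e-01 2.36700e-01 3.09000e-02 8.64000e-02 8.28866e+01] circ [0.5132 0.2384 0.0446] z [0.0139 0.018  0.0221]
ring 254 mean [0.6167 0.2645 0.0155] rect [ 0.6167  0.2648  0.0532  0.0512 30.0153] circ [0.6169 0.2663 0.0282] z [0.0102 0.0156 0.0202]
lid 3837 mean [0.5693 0.0116 0.0197] rect [0.57   0.0111 0.1586 0.1572 2.9773] circ [0.5701 0.0116 0.0799] z [0.0144 0.0187 0.0408]
knob 20 mean [0.57   0.0127 0.071 ] rect [5.69600e-01 1.32000e-02 1.47000e-02 1.78000e-02 3.60741e+01] circ [0.5696 0.0126 0.0096] z [0.07   0.071  0.0723]
potrim 567 mean [ 0.5467 -0.2924  0.0587] rect [ 0.5458 -0.2893  0.1416  0.1426 46.2119] circ [ 0.5463 -0.2891  0.0723] z [0.051  0.0592 0.0634]
pot 926 mean [ 0.5494 -0.2976  0.0496] rect [ 0.5456 -0.2892  0.1417  0.143  46.6738] circ [ 0.5464 -0.289   0.0723] z [0.0219 0.0566 0.0629]
bottle 670 mean [ 0.6018 -0.4383  0.0887] rect [ 0.6054 -0.4455  0.051   0.0479 15.2245] circ [ 0.6072 -0.4473  0.0273] z [0.0317 0.089  0.1318]
egg 416 mean [0.7309 0.0714 0.0428] rect [7.26500e-01 6.90000e-02 4.83000e-02 4.830
[... 192 characters left out ...]
 [0.0215 0.0345 0.0394]
tray 2433 mean [0.5538 0.2824 0.0244] rect [ 0.5632  0.2619  0.2411  0.2134 10.9726] circ [0.5624 0.2624 0.1601] z [0.0125 0.0212 0.0558]
(270, 300) [ 0.5138  0.12   -0.001 ]
(420, 250) [ 0.6002 -0.1169 -0.0021]
(220, 200) [0.672  0.2053 0.003 ]
(340, 300) [0.5154 0.0092 0.0181]
(313, 300) [0.5142 0.0488 0.0223]
[[0.588, 0.013, 0.027], [0.588, 0.014, 0.016], [0.578, 0.008, 0.072], [0.576, 0.009, 0.071], [0.575, 0.009, 0.065], [0.572, 0.009, 0.067], [0.57, 0.008, 0.07], [0.568, 0.008, 0.069], [0.566, 0.008, 0.07], [0.564, 0.009, 0.064], [0.561, 0.008, 0.069], [0.56, 0.009, 0.062], [0.559, 0.01, 0.049], [0.56, 0.012, 0.025], [0.558, 0.013, 0.015], [0.556, 0.013, 0.013]]
```

View pics/crop0.png

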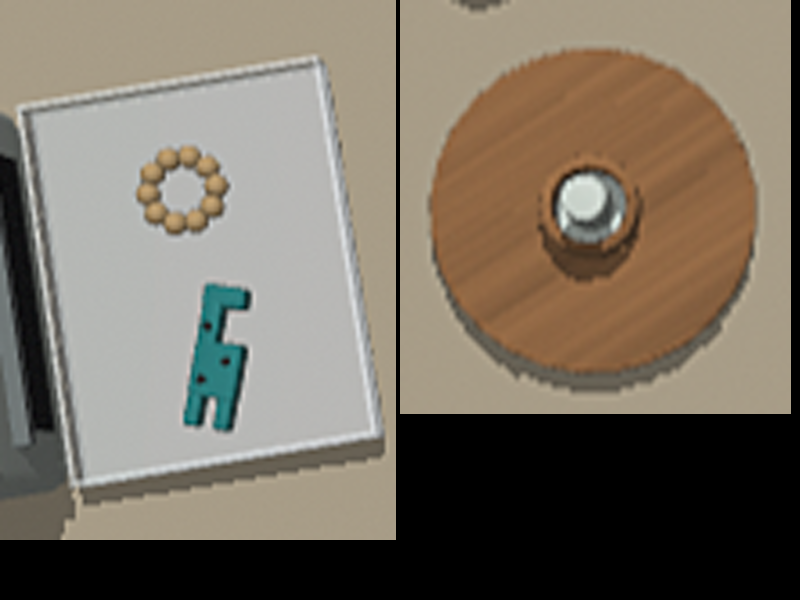

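The crop confirms the white knob (about (588,198)) inside the wooden collar, so this is the right lid stack. The giraffe's head points up (+x) with its yaw about -7°. The heights fit: lid disc 19 mm, knob top 70 mm, pot rim 60 mm. Next I'll add a planning helper.

```bash
cat >> h.py <<'E'
def plan(x,y,z,yawy=None):
    s=bot.observe(); M=R.from_euler("xyz",s["tool_rot"]).as_matrix(); p=np.array(s["position"])
    cur=np.degrees(np.arctan2(M[1,1],M[0,1])); t=0
    if yawy is not None: t=-np.radians((yawy-cur+90)%180-90)
    print("t",round(s["clock"],2),"pos",p.round(4),"yaw_y",round(cur,1),"tilt",np.degrees(np.arccos(-M[2,2])).round(2),"shift cm",(M.T@(np.array([x,y,z])-p)*100).round(2),"rz",round(t,3),"F",np.round(s["force"],1),"w",round(s["grip_width"],4),"ff",round(s["finger_force"],1))
E
python3 - <<'E'
from h import *
plan(.617,.2655,.27,78.5)
f=dict(np.load("top0.npz"))
for n,q,z in(("ring",(182,190),.0105),("gbody",(222,372),.019),("ghead end",(228,285),.019),("glegs",(211,427),.019)): print(n,pz(f,75+q[0]/3.6,110+q[1]/3.6,z).round(4))
E
```

```text
t 0.1 pos [0.146  0.6076 0.4042] yaw_y 76.5 tilt 0.06 shift cm [-53.79 -22.25  13.44] rz -0.035 F [-0.2 -0.3  0.4] w 0.0853 ff 0.0
ring [0.6166 0.2654 0.0105]
gbody [0.5023 0.2325 0.019 ]
ghead end [0.5565 0.2312 0.019 ]
glegs [0.4681 0.2378 0.019 ]
```

```bash
python3 -m creep '[[[1,-4.48,-1.85,0,0,0,0],[1,-4.48,-1.85,0,0,0,0],[1,-4.48,-1.85,0,0,0,0],[1,-4.48,-1.85,0,0,0,0],[1,-4.48,-1.85,0,0,0,0],[1,-4.48,-1.85,0,0,0,0],[1,-4.48,-1.85,0,0,0,0],[1,-4.48,-1.85,0,0,0,0],[1,-4.48,-1.85,0,0,0,0],[1,-4.48,-1.85,0,0,0,0],[1,-4.48,-1.85,0,0,0,0],[1,-4.48,-1.85,0,0,0,0]]]' 40; python3 -c "
from h import *
plan(.6167,.2654,.27,78.5)"
```

```text
clock: 1.6
position: [0.618, 0.2652, 0.4044]
tool_rot: [-3.141, -0.0, 2.906]
force: [0.5, -0.0, 0.6]
grip_width: 0.0852
finger_force: 0.0
t 1.6 pos [0.618  0.2652 0.4044] yaw_y 76.5 tilt 0.03 shift cm [ 0.12 -0.   13.44] rz -0.035 F [ 0.5 -0.   0.6] w 0.0852 ff 0.0
```

Descend partway and use the wrist camera to check the alignment and where the fingertips are.

```bash
python3 -m creep '[[[1,0.1,0,4,0,0,-0.03],[1,0,0,4,0,0,0],[1,0,0,4,0,0,0],[1,0,0,3,0,0,0],[1,0,0,1.5,0,0,0],[1,0,0,0,0,0,0]]]'; python3 -c "
from h import *
plan(.6167,.2654,.178,78.5)
f=grab('wrist'); im=f['image'].copy(); P=f['P']
hsv=cv2.cvtColor(im,cv2.COLOR_BGR2HSV); m=(hsv[...,1]>90)&(hsv[...,0]<30)&(P[...,2]>.008)&(P[...,2]<.03)
q=P[m]; print(len(q),q.mean(0).round(4),cv2.minEnclosingCircle(q[:,:2].astype(np.float32)),np.percentile(q[:,2],[2,50,98]))
g=(hsv[...,1]>110)&(hsv[...,0]>75)&(hsv[...,0]<105)
if g.sum()>50:
  q=P[g]; q=q[~np.isnan(q[:,0])]; print('g',len(q),q.mean(0).round(4),cv2.minAreaRect(q[:,:2].astype(np.float32)))
cv2.imwrite('pics/w1.png',cv2.resize(im,(800,600)))
"
```

```text
clock: 2.35
position: [0.6158, 0.2664, 0.2391]
tool_rot: [-3.141, -0.001, 2.936]
force: [0.2, 0.1, 1.1]
grip_width: 0.0852
finger_force: 0.0
t 2.35 pos [0.6158 0.2664 0.2391] yaw_y 78.2 tilt 0.08 shift cm [-0.12 -0.07  6.11] rz -0.005 F [0.2 0.1 1.1] w 0.0852 ff 0.0
6587 [0.6011 0.1386 0.0172] ((0.6289487481117249, 0.16799397766590118), 0.1292443722486496) [0.01210914 0.0178114  0.01976296]
g 5564 [0.5054 0.2436 0.0179] ((0.510899007320404, 0.24095043540000916), (0.029368318617343903, 0.08550699800252914), 82.3021469116211)
```

View pics/w1.png

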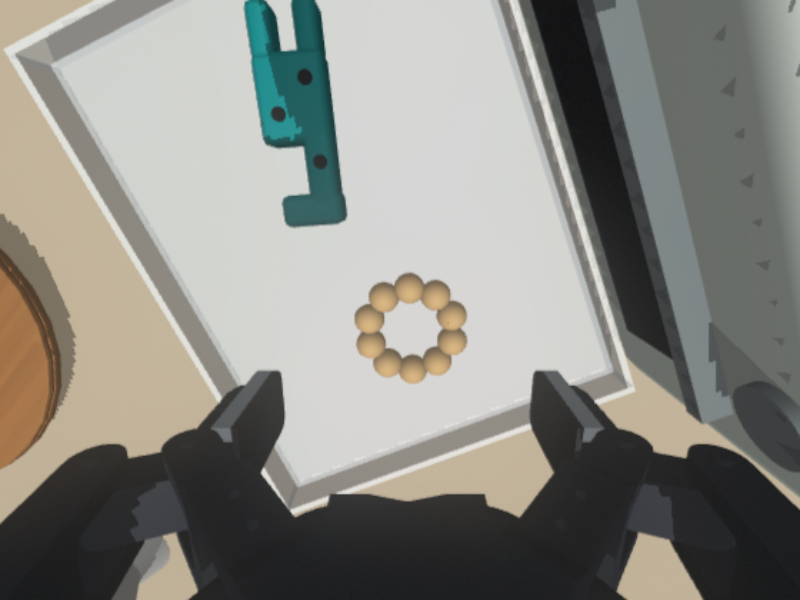

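The wrist view shows the ring at (411,328), with two beads facing each pad and the fingers well outside it. I'll refine the ring's position and the fingertip depth.

```bash
python3 -c "
from h import *
f=grab('wrist'); im=f['image']; P=f['P']
b=np.zeros(im.shape[:2],bool); b[185:275,240:335]=1
hsv=cv2.cvtColor(im,cv2.COLOR_BGR2HSV); m=b&(hsv[...,1]>90)&(hsv[...,0]<30)&(P[...,2]>.006)
q=P[m]; print(len(q),q.mean(0).round(4),cv2.minEnclosingCircle(q[:,:2].astype(np.float32)),np.percentile(q[:,2],[2,50,98]))
s=bot.observe()
for u,v in((268,380),(275,420),(545,380),(540,420),(250,375),(560,375)):
  print(u,v,(P[int(v*.7),int(u*.7)]-s['position']).round(4))
m=(P[...,2]>.03)&(P[...,2]<.11); m[:, :140]=0; m[:,430:]=0; m[:230]=0; q=P[m]; print(np.percentile(q[:,2],[0,1,5,20]))
"
```

```text
2069 [0.6153 0.2697 0.0162] ((0.6169601082801819, 0.2692343592643738), 0.02752378210425377) [0.01385295 0.01625211 0.01815067]
268 380 [-0.019  -0.0392 -0.15  ]
275 420 [-0.0045 -0.0416 -0.1509]
545 380 [-0.0012  0.0451 -0.1502]
540 420 [ 0.0123  0.0421 -0.1498]
250 375 [ 0.012  -0.0879 -0.2379]
560 375 [ 0.0463  0.076  -0.2379]
[0.07890826 0.08061922 0.08331512 0.08922914]
```

```bash
python3 -c "
from h import *
plan(.6165,.2675,.174,78.5)"
```

```text
t 2.45 pos [0.6163 0.2666 0.2408] yaw_y 78.2 tilt 0.07 shift cm [0.   0.09 6.68] rz -0.005 F [-0.6  0.   0. ] w 0.0854 ff 0.0
```

```bash
python3 -m creep '[[[1,0,0.09,2.5,0,0,0],[1,0,0,2,0,0,0],[1,0,0,1.2,0,0,0],[1,0,0,0.9,0,0,0],[1,0,0,0,0,0,0],[0,0,0,0,0,0,0],[0,0,0,0,0,0,0],[-0.1,0,0,0,0,0,0],[-0.2,0,0,0,0,0,0],[-0.2,0,0,0,0,0,0],[-0.2,0,0,0,0,0,0],[-0.2,0,0,0,0,0,0]]]' 30
```

```text
clock: 3.95
position: [0.6163, 0.2674, 0.1746]
tool_rot: [3.141, 0.001, 2.936]
force: [-1.6, -0.5, 7.4]
grip_width: 0.0538
finger_force: 30.2
```

```bash
python3 -m creep '[[[-0.4,0,0,-1,0,0,0],[-0.4,0,0,-3,0,0,0],[-0.4,0,0,-4,0,0,0],[-0.4,0,0,-4,0,0,0],[-0.4,0,0,-1,0,0,0]]]'; python3 -c "
from h import *
plan(.546,-.289,.30)"
```

```text
clock: 4.58
position: [0.6166, 0.2675, 0.3072]
tool_rot: [3.139, 0.004, 2.936]
force: [0.1, 0.3, 0.2]
grip_width: 0.054
finger_force: 31.7
t 4.58 pos [0.6166 0.2675 0.3072] yaw_y 78.2 tilt 0.26 shift cm [ -4.47 -55.92   0.58] rz 0 F [0.1 0.3 0.2] w 0.054 ff 31.7
```

```bash
python3 -m creep '[[[-0.4,-0.37,-4.66,0,0,0,0],[-0.4,-0.37,-4.66,0,0,0,0],[-0.4,-0.37,-4.66,0,0,0,0],[-0.4,-0.37,-4.66,0,0,0,0],[-0.4,-0.37,-4.66,0,0,0,0],[-0.4,-0.37,-4.66,0,0,0,0],[-0.4,-0.37,-4.66,0,0,0,0],[-0.4,-0.37,-4.66,0,0,0,0],[-0.4,-0.37,-4.66,0,0,0,0],[-0.4,-0.37,-4.66,0,0,0,0],[-0.4,-0.37,-4.66,0,0,0,0],[-0.4,-0.37,-4.66,0,0,0,0]]]'; python3 -c "
from h import *
f=grab('wrist'); im=f['image']; P=f['P']
z=P[...,2]; m=(z>.052)&(z<.068); m[300:]=0; q=P[m]; c=cv2.minEnclosingCircle(q[:,:2].astype(np.float32)); print(len(q),c,q.min(0),q.max(0))
cv2.imwrite('pics/w2.png',cv2.resize(im,(800,600)))
plan(.546,-.289,.18)"
```

```text
clock: 6.08
position: [0.5448, -0.2905, 0.3036]
tool_rot: [3.141, -0.0, 2.936]
force: [0.5, -0.5, -0.6]
grip_width: 0.0542
finger_force: 31.7
3032 ((0.5564898252487183, -0.3358960747718811), 0.12190380692481995) [ 0.47551503 -0.45473567  0.05200433] [ 0.61678056 -0.2148595   0.06150237]
t 6.12 pos [ 0.5428 -0.2971  0.3037] yaw_y 77.9 tilt 0.21 shift cm [-0.15  0.9  12.37] rz 0 F [-5.5 -7.  -0.9] w 0.0539 ff 31.8
```

View pics/w2.png

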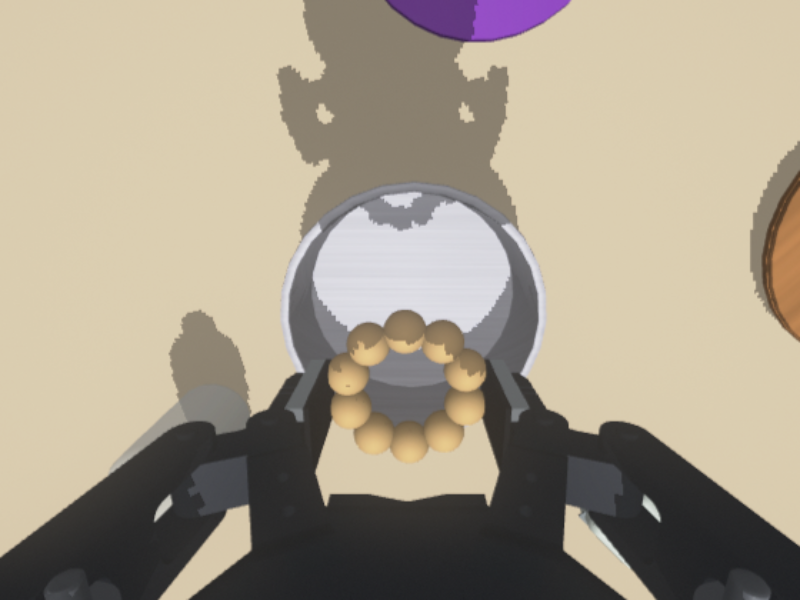

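The wrist view shows the ring held by pairs of beads at (407,385) and the pot below it, consistent with a centre of (0.547,-0.288). I'll settle and then descend.

```bash
python3 -m creep '[[[-0.4,0,0,0,0,0,0],[-0.4,0,0,0,0,0,0],[-0.4,0,0,2,0,0,0]]]'; python3 -c "
from h import *
plan(.547,-.288,.178)"
```

```text
clock: 6.5
position: [0.5461, -0.288, 0.2846]
tool_rot: [3.142, 0.002, 2.937]
force: [0.6, -0.3, -0.2]
grip_width: 0.0539
finger_force: 31.8
t 6.5 pos [ 0.5461 -0.288   0.2846] yaw_y 78.3 tilt 0.13 shift cm [-0.06  0.02 10.66] rz 0 F [ 0.6 -0.3 -0.2] w 0.0539 ff 31.8
```

```bash
python3 -m creep '[[[-0.4,-0.05,0,3,0,0,0],[-0.4,0,0,3,0,0,0],[-0.4,0,0,2,0,0,0],[-0.4,0,0,1.2,0,0,0],[-0.4,0,0,0.8,0,0,0],[-0.4,0,0,0.4,0,0,0],[-0.4,0,0,0,0,0,0]]]'; python3 -c "
from h import *
plan(.547,-.288,.178)"
```

```text
clock: 7.38
position: [0.5458, -0.2893, 0.18]
tool_rot: [-3.142, 0.0, 2.936]
force: [-0.7, 0.1, -0.9]
grip_width: 0.0541
finger_force: 31.8
t 7.38 pos [ 0.5458 -0.2893  0.18  ] yaw_y 78.2 tilt 0.02 shift cm [-0.09  0.15  0.2 ] rz 0 F [-0.7  0.1 -0.9] w 0.0541 ff 31.8
```

```bash
python3 -m creep '[[[-0.4,0,0,0.2,0,0,0],[-0.4,0,0,0.1,0,0,0],[0.4,0,0,0,0,0,0],[0.55,0,0,0,0,0,0],[0.6,0,0,0,0,0,0],[0.6,0,0,-1,0,0,0],[0.6,0,0,-3,0,0,0],[0.6,0,0,-4,0,0,0],[0.6,0,0,-4,0,0,0],[0.6,0,0,-2,0,0,0],[0.6,0,0,0,0,0,0]]]'; python3 -c "
from h import *
plan(.505,.240,.32,83)
f=grab('wrist'); im=f['image']; P=f['P']
hsv=cv2.cvtColor(im,cv2.COLOR_BGR2HSV); m=(hsv[...,1]>90)&(hsv[...,0]<30)&(P[...,2]>.008)&(P[...,2]<.035)
m[:,430:]=0; q=P[m]; print(len(q),q.mean(0).round(4),cv2.minEnclosingCircle(q[:,:2].astype(np.float32)),np.percentile(q[:,2],[2,50,98]))
z=P[...,2]; m=(z>.054)&(z<.066); m[:,:180]=0;m[:,430:]=0; m[330:]=0;q=P[m]; print('rim',len(q),q.min(0),q.max(0))
"
```

```text
clock: 8.75
position: [0.5459, -0.2896, 0.3189]
tool_rot: [-3.141, 0.003, 2.935]
force: [0.1, -0.4, -0.9]
grip_width: 0.0683
finger_force: 0.0
t 8.75 pos [ 0.5459 -0.2896  0.3189] yaw_y 78.2 tilt 0.19 shift cm [14.85 51.   -0.2 ] rz -0.084 F [ 0.1 -0.4 -0.9] w 0.0683 ff 0.0
1315 [ 0.5447 -0.2891  0.0179] ((0.5454440712928772, -0.28921976685523987), 0.027604157105088234) [0.01514997 0.01801386 0.02024249]
rim 3722 [ 0.47505683 -0.35955246  0.05400263] [ 0.6182683  -0.21653736  0.06150138]
```

Ring lies centred in the pot. On to the giraffe.

```bash
python3 -m creep '[[[0.5,1.24,4.25,0,0,0,0],[0.5,1.24,4.25,0,0,0,0],[0.5,1.24,4.25,0,0,0,0],[0.5,1.24,4.25,0,0,0,0],[0.5,1.24,4.25,0,0,0,0],[0.5,1.24,4.25,0,0,0,0],[0.5,1.24,4.25,0,0,0,0],[0.5,1.24,4.25,0,0,0,0],[0.5,1.24,4.25,0,0,0,0],[0.5,1.24,4.25,0,0,0,0],[0.5,1.24,4.25,0,0,0,0],[0.5,1.24,4.25,0,0,0,-0.084]]]'; python3 -m creep '[[[0.5,0,0,0,0,0,0],[0.5,0,0,2,0,0,0],[0.5,0,0,2,0,0,0],[0.5,0,0,0,0,0,0]]]'; python3 -c "
from h import *
f=grab('wrist'); im=f['image']; P=f['P']
hsv=cv2.cvtColor(im,cv2.COLOR_BGR2HSV); m=(hsv[...,1]>110)&(hsv[...,0]>75)&(hsv[...,0]<105)
q=P[m]; q=q[~np.isnan(q[:,0])]; q=q[(q[:,2]>.005)&(q[:,2]<.03)]; c=cv2.minAreaRect(q[:,:2].astype(np.float32)); print('g',len(q),q.mean(0).round(4),c,np.percentile(q[:,2],[2,50,98]))
cv2.imwrite('pics/w3.png',cv2.resize(im,(800,600)))
plan(.504,.240,.176,83)"
```

```text
clock: 10.3
position: [0.5038, 0.2418, 0.3158]
tool_rot: [-3.141, -0.001, 3.021]
force: [0.5, -0.8, -0.3]
grip_width: 0.0643
finger_force: 0.0
clock: 10.8
position: [0.504, 0.2394, 0.2752]
tool_rot: [-3.139, -0.003, 3.019]
force: [-0.9, -0.0, -0.9]
grip_width: 0.0639
finger_force: 0.0
g 2493 [0.5082 0.2423 0.0184] ((0.5117661952972412, 0.2405221164226532), (0.028482140973210335, 0.08701132982969284), 83.11123657226562) [0.01683851 0.01845545 0.01982961]
t 10.85 pos [0.5043 0.2397 0.2762] yaw_y 83.0 tilt 0.11 shift cm [ 0.02  0.04 10.02] rz -0.001 F [-0.7 -0.1  0.9] w 0.0642 ff 0.0
```

View pics/w3.png

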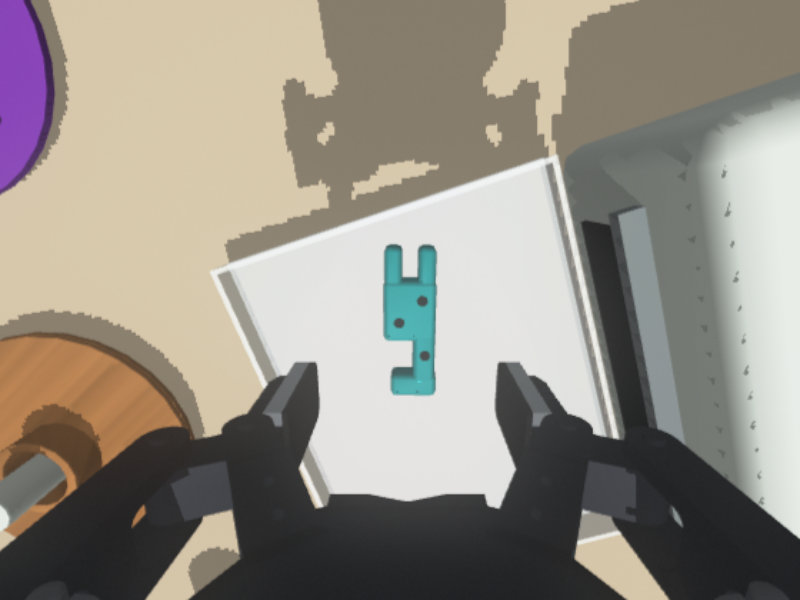

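The giraffe at (410,320) is aligned and centred between the fingers, so I'll grasp it at x = -8 mm.

```bash
python3 -m creep '[[[0.5,0.05,0.1,3,0,0,0],[0.5,0,0,3,0,0,0],[0.5,0,0,2.2,0,0,0],[0.5,0,0,1.2,0,0,0],[0.4,0,0,0.3,0,0,0],[0,0,0,0,0,0,0],[-0.3,0,0,0,0,0,0],[-0.5,0,0,0,0,0,0],[-0.7,0,0,0,0,0,0],[-0.7,0,0,0,0,0,0],[-0.7,0,0,0,0,0,0]]]' 35
```

```text
clock: 12.22
position: [0.5042, 0.2416, 0.1807]
tool_rot: [3.141, 0.001, 3.02]
force: [-1.9, -1.6, 9.3]
grip_width: 0.0289
finger_force: 34.7
```

```bash
python3 -m creep '[[[-0.8,0,0,-1,0,0,0],[-0.8,0,0,-3,0,0,0],[-0.8,0,0,-4,0,0,0],[-0.8,0,0,-4,0,0,0],[-0.8,0,0,-1,0,0,0],[-0.8,0,0,0,0,0,0]]]'; python3 -c "
from h import *
plan(.5385,-.287,.31)"
```

```text
clock: 12.98
position: [0.5039, 0.2415, 0.3104]
tool_rot: [3.141, 0.001, 3.02]
force: [-1.0, -0.2, -1.3]
grip_width: 0.0288
finger_force: 35.1
t 12.97 pos [0.5039 0.2415 0.3104] yaw_y 83.0 tilt 0.07 shift cm [-9.850e+00 -5.204e+01  1.000e-02] rz 0 F [-1.  -0.2 -1.3] w 0.0288 ff 35.1
```

```bash
python3 -m creep '[[[-0.8,-0.82,-4.34,0,0,0,0],[-0.8,-0.82,-4.34,0,0,0,0],[-0.8,-0.82,-4.34,0,0,0,0],[-0.8,-0.82,-4.34,0,0,0,0],[-0.8,-0.82,-4.34,0,0,0,0],[-0.8,-0.82,-4.34,0,0,0,0],[-0.8,-0.82,-4.34,0,0,0,0],[-0.8,-0.82,-4.34,0,0,0,0],[-0.8,-0.82,-4.34,0,0,0,0],[-0.8,-0.82,-4.34,0,0,0,0],[-0.8,-0.82,-4.34,0,0,0,0],[-0.8,-0.82,-4.3,0,0,0,0]]]'; python3 -m creep '[[[-0.8,0,0,0,0,0,0],[-0.8,0,0,2,0,0,0],[-0.8,0,0,2,0,0,0],[-0.8,0,0,0,0,0,0]]]'; python3 -c "
from h import *
plan(.5385,-.287,.199)"
```

```text
clock: 14.48
position: [0.538, -0.2883, 0.3082]
tool_rot: [3.141, -0.002, 3.02]
force: [0.3, 0.6, 0.0]
grip_width: 0.0289
finger_force: 35.1
clock: 14.98
position: [0.5379, -0.286, 0.2676]
tool_rot: [3.14, -0.004, 3.021]
force: [-0.4, -0.0, 0.2]
grip_width: 0.0292
finger_force: 35.1
t 14.97 pos [ 0.5379 -0.286   0.2676] yaw_y 83.1 tilt 0.23 shift cm [-0.09 -0.11  6.86] rz 0 F [-0.4 -0.   0.2] w 0.0292 ff 35.1
```

```bash
python3 -m creep '[[[-0.8,0,-0.1,2.5,0,0,0],[-0.8,0,0,2,0,0,0],[-0.8,0,0,1.2,0,0,0],[-0.8,0,0,0.7,0,0,0],[-0.8,0,0,0.3,0,0,0],[-0.8,0,0,0.2,0,0,0],[-0.8,0,0,0,0,0,0]]]'
```

```text
clock: 15.85
position: [0.5383, -0.2881, 0.201]
tool_rot: [-3.141, 0.0, 3.02]
force: [0.7, 0.4, -0.9]
grip_width: 0.0291
finger_force: 35.1
```

```bash
python3 -m creep '[[[-0.8,0,0,0.2,0,0,0],[-0.8,0,0,0.1,0,0,0],[-0.2,0,0,0,0,0,0],[0,0,0,0,0,0,0],[0,0,0,0,0,0,0],[0,0,0,-1,0,0,0],[0,0,0,-3,0,0,0],[0,0,0,-4,0,0,0],[0,0,0,-4,0,0,0],[0,0,0,-1,0,0,0],[0,0,0,0,0,0,0]]]'; python3 -c "
from h import *
f=grab('wrist'); im=f['image']; P=f['P']
cv2.imwrite('pics/w4.png',cv2.resize(im,(800,600)))
hsv=cv2.cvtColor(im,cv2.COLOR_BGR2HSV); m=(hsv[...,1]>110)&(hsv[...,0]>75)&(hsv[...,0]<105)
q=P[m]; q=q[~np.isnan(q[:,0])]; q=q[(q[:,2]>.005)&(q[:,2]<.06)]; print('g',len(q),cv2.minAreaRect(q[:,:2].astype(np.float32)),np.percentile(q[:,2],[2,50,98]))
z=P[...,2]; m=(z>.054)&(z<.066); m[:,:180]=0;m[:,430:]=0; m[330:]=0;q=P[m]; print('rim',len(q),q.min(0),q.max(0))
plan(.570,.0115,.30)"
```

```text
clock: 17.23
position: [0.5382, -0.288, 0.3283]
tool_rot: [-3.141, 0.001, 3.02]
force: [-0.4, 0.9, -0.6]
grip_width: 0.0427
finger_force: 0.0
g 2019 ((0.5455493330955505, -0.2876816689968109), (0.028329508379101753, 0.08772417902946472), 83.82264709472656) [0.03329488 0.03530609 0.03671575]
rim 2907 [ 0.47517026 -0.35936907  0.0540126 ] [ 0.61827202 -0.2164087   0.06161622]
t 17.27 pos [ 0.5381 -0.2879  0.3273] yaw_y 83.0 tilt 0.03 shift cm [ 0.46 30.11  2.73] rz 0 F [ 0.7 -0.4  0.2] w 0.0427 ff 0.0
```

View pics/w4.png

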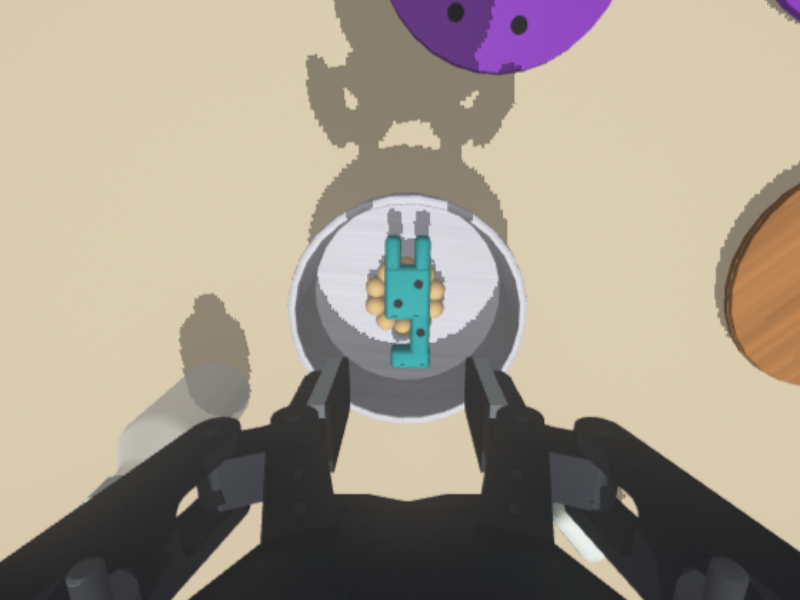

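Both parts lie flat in the pot, the giraffe (410,300) on top of the ring. Next, the knob.

```bash
python3 -m creep '[[[0.3,0.05,4.3,0,0,0,0],[0.3,0.05,4.3,0,0,0,0],[0.3,0.07,4.3,0,0,0,0],[0.3,0.07,4.3,0,0,0,0],[0.3,0.07,4.3,0,0,0,0],[0.3,0.07,4.3,0,0,0,0],[0.3,0.08,4.3,0,0,0,0],[0.3,0,0,0,0,0,0],[0.3,0,0,0,0,0,0],[0.3,0,0,0,0,0,0]]]'; python3 -c "
from h import *
f=grab('wrist'); im=f['image']; P=f['P']; z=P[...,2]
np.savez('w5.npz',P=P,image=im)
m=(z>.012)&(z<.028); m[:,:]&=True
hsv=cv2.cvtColor(im,cv2.COLOR_BGR2HSV); m&=(hsv[...,1]>70)&(hsv[...,0]<25)
n,l,st,_=cv2.connectedComponentsWithStats(m.astype(np.uint8)); k=1+st[1:,4].argmax(); q=P[l==k]; print('disc',st[k],cv2.minEnclosingCircle(q[:,:2].astype(np.float32)),q.min(0),q.max(0))
m=(z>.063)&(z<.078); n,l,st,_=cv2.connectedComponentsWithStats(m.astype(np.uint8))
for k in range(1,n):
  if st[k,4]>30: q=P[l==k]; print('knob?',st[k],cv2.minEnclosingCircle(q[:,:2].astype(np.float32)),q.mean(0))
m=(z>.036)&(z<.044)&(hsv[...,1]>70); q=P[m]; q=q[np.hypot(q[:,0]-.57,q[:,1]-.012)<.04]; print('collar',len(q),cv2.minEnclosingCircle(q[:,:2].astype(np.float32)))
plan(.570,.0118,.222)
cv2.imwrite('pics/w5.png',cv2.resize(im,(800,600)))"
```

```text
clock: 18.52
position: [0.5701, 0.0102, 0.3272]
tool_rot: [-3.141, -0.001, 3.018]
force: [-0.3, -0.4, 0.0]
grip_width: 0.0554
finger_force: 0.0
disc [  208   118   162   158 17919] ((0.5713064670562744, 0.014728426001966), 0.07993389666080475) [ 0.49189842 -0.06488228  0.01567207] [0.65088133 0.09373596 0.027905  ]
knob? [276 204  27  26 538] ((0.5709322690963745, 0.014620435424149036), 0.01086573489010334) [0.57038843 0.01465111 0.06830534]
collar 857 ((0.5710482597351074, 0.014616664499044418), 0.023997440934181213)
t 18.57 pos [0.5702 0.0102 0.3274] yaw_y 82.9 tilt 0.04 shift cm [ 0.03  0.16 10.54] rz 0 F [ 0.4  0.3 -0.1] w 0.0552 ff 0.0
```

View pics/w5.png

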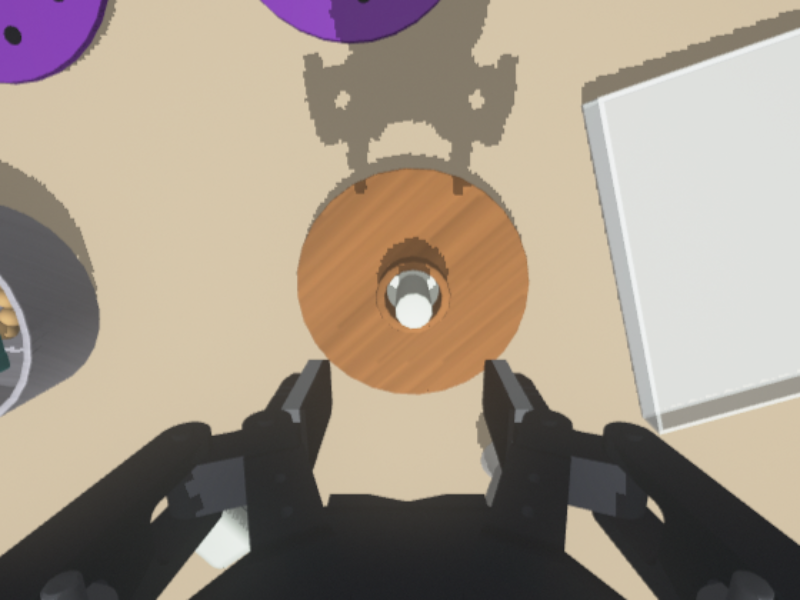

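The wrist view shows the knob at (413,305) between the fingers. My release points earlier matched the wrist measurements, so I'll use its estimate, (0.571,0.0147).

```bash
python3 -m creep '[[[0.2,0,0.45,3,0,0,0],[0.2,0,0,3,0,0,0],[0.2,0,0,2.5,0,0,0],[0.2,0,0,1.5,0,0,0],[0.1,0,0,0.5,0,0,0],[0.1,0,0,0,0,0,0]]]' 50; python3 -c "
from h import *
plan(.5708,.0147,.222)"
```

```text
clock: 19.32
position: [0.571, 0.0156, 0.223]
tool_rot: [3.142, 0.0, 3.019]
force: [0.1, -0.8, -0.1]
grip_width: 0.0471
finger_force: 0.0
t 19.32 pos [0.571  0.0156 0.223 ] yaw_y 83.0 tilt 0.02 shift cm [ 0.01 -0.09  0.1 ] rz 0 F [ 0.1 -0.8 -0.1] w 0.0471 ff 0.0
```

```bash
python3 -m creep '[[[-0.2,0,0,0.05,0,0,0],[-0.3,0,0,0,0,0,0],[-0.45,0,0,0,0,0,0],[-0.6,0,0,0,0,0,0],[-0.8,0,0,0,0,0,0],[-0.8,0,0,0,0,0,0],[-0.8,0,0,0,0,0,0]]]' 50; python3 -c "
from h import *
plan(.5708,.0147,.222)"
```

```text
clock: 20.2
position: [0.5709, 0.0154, 0.2228]
tool_rot: [-3.141, 0.001, 3.019]
force: [-2.7, -3.2, 9.7]
grip_width: 0.0201
finger_force: 48.5
t 20.2 pos [0.5709 0.0154 0.2228] yaw_y 83.0 tilt 0.04 shift cm [ 0.   -0.07  0.08] rz 0 F [-2.7 -3.2  9.7] w 0.0201 ff 48.5
```

```bash
python3 -m creep '[[[-0.8,0,0,-0.3,0,0,0],[-0.8,0,0,-0.8,0,0,0],[-0.8,0,0,-1.5,0,0,0],[-0.8,0,0,-2,0,0,0],[-0.8,0,0,-2,0,0,0],[-0.8,0,0,-2,0,0,0],[-0.8,0,0,-1.5,0,0,0],[-0.8,0,0,-1,0,0,0],[-0.8,0,0,-0.5,0,0,0],[-0.8,0,0,0,0,0,0]]]'; python3 -c "
from h import *
plan(.5467,-.2879,.34)
f=grab('scene'); P=f['P']; hsv=cv2.cvtColor(f['image'],cv2.COLOR_BGR2HSV)
cv2.imwrite('pics/s6.png',cv2.resize(f['image'][120:330,150:430],(800,600)))"
```

```text
clock: 21.45
position: [0.5708, 0.0158, 0.3382]
tool_rot: [-3.142, -0.0, 3.02]
force: [-0.3, -0.4, -3.8]
grip_width: 0.0203
finger_force: 49.0
t 21.45 pos [0.5708 0.0158 0.3382] yaw_y 83.0 tilt 0.0 shift cm [ -1.3  -30.44  -0.18] rz 0 F [-0.3 -0.4 -3.8] w 0.0203 ff 49.0
```

View pics/s6.png

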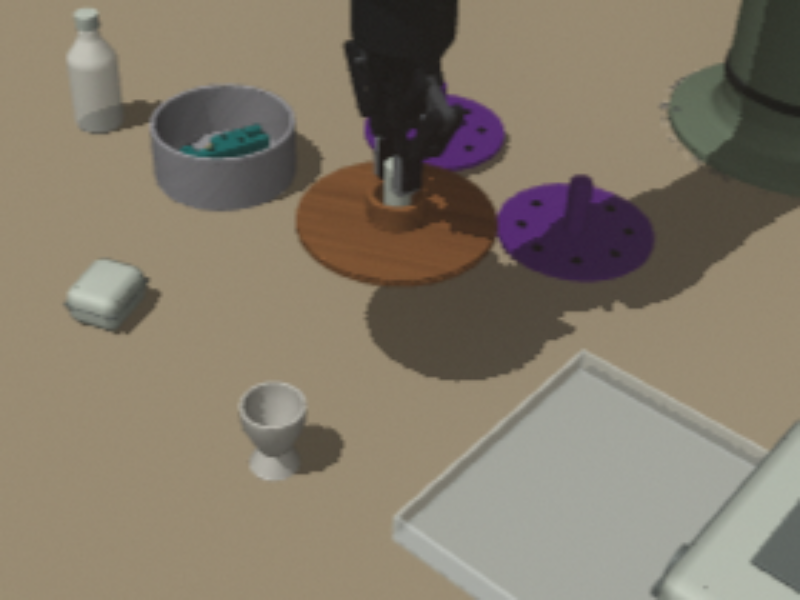

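The pair hangs level and nested on the knob at (398,180), with a load of about 3.8 N. I'll carry it over the pot with smooth acceleration.

```bash
python3 -m creep '[[[-0.8,-0.1,-0.8,0,0,0,0],[-0.8,-0.1,-1.8,0,0,0,0],[-0.8,-0.11,-2.8,0,0,0,0],[-0.8,-0.11,-3.4,0,0,0,0],[-0.8,-0.11,-3.4,0,0,0,0],[-0.8,-0.11,-3.4,0,0,0,0],[-0.8,-0.11,-3.4,0,0,0,0],[-0.8,-0.11,-3.4,0,0,0,0],[-0.8,-0.11,-3.2,0,0,0,0],[-0.8,-0.11,-2.6,0,0,0,0],[-0.8,-0.11,-1.5,0,0,0,0],[-0.8,-0.11,-0.74,0,0,0,0]]]'; python3 -m creep '[[[-0.8,0,0,0,0,0,0],[-0.8,0,0,0,0,0,0],[-0.8,0,0,0.5,0,0,0],[-0.8,0,0,0.5,0,0,0]]]'; python3 -c "
from h import *
plan(.5467,-.2879,.2728)"
```

```text
clock: 23.0
position: [0.5463, -0.2889, 0.338]
tool_rot: [3.142, -0.0, 3.019]
force: [-0.4, 0.8, -3.6]
grip_width: 0.0202
finger_force: 49.2
clock: 23.5
position: [0.5468, -0.2875, 0.3278]
tool_rot: [3.141, -0.0, 3.02]
force: [0.2, -0.9, -2.9]
grip_width: 0.0204
finger_force: 49.2
t 23.5 pos [ 0.5468 -0.2875  0.3278] yaw_y 83.1 tilt 0.01 shift cm [ 0.01 -0.04  5.5 ] rz 0 F [ 0.2 -0.9 -2.9] w 0.0204 ff 49.2
```

```bash
python3 -m creep '[[[-0.8,0,0,0.7,0,0,0],[-0.8,0,0,0.8,0,0,0],[-0.8,0,0,0.8,0,0,0],[-0.8,0,0,0.8,0,0,0],[-0.8,0,0,0.6,0,0,0],[-0.8,0,0,0.4,0,0,0],[-0.8,0,0,0.3,0,0,0],[-0.8,0,0,0.2,0,0,0],[-0.8,0,0,0.2,0,0,0],[-0.8,0,0,0.2,0,0,0],[-0.8,0,0,0,0,0,0]]]'; python3 -c "
from h import *
plan(.5467,-.2879,.2728)"
```

```text
clock: 24.88
position: [0.5467, -0.2879, 0.2781]
tool_rot: [-3.142, -0.0, 3.02]
force: [-0.6, -0.3, -3.0]
grip_width: 0.0199
finger_force: 49.2
t 24.88 pos [ 0.5467 -0.2879  0.2781] yaw_y 83.0 tilt 0.01 shift cm [0.   0.   0.53] rz 0 F [-0.6 -0.3 -3. ] w 0.0199 ff 49.2
```

```bash
python3 -m creep '[[[-0.8,0,0,0.15,0,0,0],[-0.8,0,0,0.15,0,0,0],[-0.8,0,0,0.1,0,0,0],[-0.8,0,0,0.05,0,0,0],[-0.8,0,0,0,0,0,0],[-0.8,0,0,0,0,0,0]]]'
```

```text
clock: 25.62
position: [0.5467, -0.288, 0.2737]
tool_rot: [-3.142, 0.0, 3.02]
force: [0.3, -1.3, -3.7]
grip_width: 0.0202
finger_force: 49.2
```

```bash
python3 -m creep '[[[-0.8,0,0,0.05,0,0,0],[-0.8,0,0,0.05,0,0,0],[-0.8,0,0,0,0,0,0]]]';python3 -m creep '[[[-0.8,0,0,0.05,0,0,0],[-0.8,0,0,0,0,0,0]]]'
```

```text
clock: 26.0
position: [0.5468, -0.2879, 0.2729]
tool_rot: [-3.142, 0.0, 3.02]
force: [-1.2, 0.2, 1.6]
grip_width: 0.0201
finger_force: 49.8
clock: 26.25
position: [0.5467, -0.2879, 0.2728]
tool_rot: [-3.142, 0.0, 3.02]
force: [-3.8, 2.9, 9.8]
grip_width: 0.02
finger_force: 50.7
```

Contact came at exactly the seated height, with the force rising from -3.7 to +9.8 N. Let go and rise clear.

```bash
python3 -m creep '[[[-0.8,0,0,-0.05,0,0,0],[-0.3,0,0,0,0,0,0],[0,0,0,0,0,0,0],[0.3,0,0,0,0,0,0],[0.4,0,0,0,0,0,0],[0.4,0,0,0,0,0,0],[0.4,0,0,-1,0,0,0],[0.4,0,0,-2,0,0,0],[0.4,0,0,-2,0,0,0],[0.4,0,0,0,0,0,0],[0.4,0,0,0,0,0,0]]]'; python3 -c "
from h import *
f=grab('wrist'); im=f['image']; P=f['P']; z=P[...,2]
hsv=cv2.cvtColor(im,cv2.COLOR_BGR2HSV)
def big(m,n_):
  n,l,st,_=cv2.connectedComponentsWithStats(m.astype(np.uint8)); k=1+st[1:,4].argmax(); q=P[l==k]; print(n_,st[k],cv2.minEnclosingCircle(q[:,:2].astype(np.float32)),np.percentile(q[:,2],[2,50,98]))
  return q
w=(hsv[...,1]>70)&(hsv[...,0]<25)
q=big(w&(z>.06)&(z<.077),'disc'); A=np.c_[q[:,:2]-q[:,:2].mean(0),np.ones(len(q))]; print('slope',np.linalg.lstsq(A,q[:,2],rcond=None)[0])
big((z>.110)&(z<.128)&(hsv[...,2]>110),'knob'); big(w&(z>.086)&(z<.096),'collar')
plan(.5467,-.2879,.248)"
```

```text
clock: 27.62
position: [0.5466, -0.2879, 0.3226]
tool_rot: [3.142, -0.0, 3.02]
force: [0.3, -0.6, 0.8]
grip_width: 0.06
finger_force: 0.0
disc [  186   115   199   191 25388] ((0.547386884689331, -0.2869170904159546), 0.08006907254457474) [0.06725315 0.06860561 0.06999192]
slope [ 0.00038292 -0.00064361  0.06861655]
knob [268 222  34  36 927] ((0.5468180179595947, -0.2868468463420868), 0.010958055034279823) [0.1114509  0.1183382  0.11973442]
collar [ 253  195   65   63 1212] ((0.5469980239868164, -0.28689050674438477), 0.023875059559941292) [0.08684937 0.0902808  0.0917257 ]
t 27.68 pos [ 0.5466 -0.2879  0.3223] yaw_y 83.0 tilt 0.04 shift cm [-0.02 -0.    7.43] rz 0 F [ 0.3  0.2 -0.5] w 0.0598 ff 0.0
```

Seated and level: the disc is at 68.6 mm and the knob top at 118 to 120 mm, both on the pot's centre. Now the collar.

```bash
python3 -m creep '[[[0.6,0,0.09,2,0,0,0],[0.6,0,0,2,0,0,0],[0.6,0,0,1.6,0,0,0],[0.6,0,0,1.2,0,0,0],[0.6,0,0,0.5,0,0,0],[0.6,0,0,0.2,0,0,0],[0.6,0,0,0,0,0,0]]]' 40; python3 -c "
from h import *
plan(.547,-.287,.247)"
```

```text
clock: 28.55
position: [0.5469, -0.2871, 0.248]
tool_rot: [-3.141, 0.0, 3.02]
force: [0.7, 0.2, 0.4]
grip_width: 0.0684
finger_force: 0.0
t 28.55 pos [ 0.5469 -0.2871  0.248 ] yaw_y 83.0 tilt 0.03 shift cm [-0.    0.01  0.1 ] rz 0 F [0.7 0.2 0.4] w 0.0684 ff 0.0
```

```bash
python3 -m creep '[[[0.5,0,0,0.05,0,0,0],[0.4,0,0,0,0,0,0],[0.3,0,0,0,0,0,0],[0.2,0,0,0,0,0,0],[0.1,0,0,0,0,0,0],[-0.1,0,0,0,0,0,0],[-0.1,0,0,0,0,0,0],[-0.1,0,0,0,0,0,0]]]' 40; python3 -c "
from h import *
plan(.547,-.287,.247)"
```

```text
clock: 29.55
position: [0.5468, -0.2871, 0.2477]
tool_rot: [-3.142, 0.0, 3.02]
force: [-1.6, 0.6, 8.3]
grip_width: 0.0467
finger_force: 39.7
t 29.55 pos [ 0.5468 -0.2871  0.2477] yaw_y 83.0 tilt 0.02 shift cm [-0.01  0.01  0.07] rz 0 F [-1.6  0.6  8.3] w 0.0467 ff 39.7
```

Gripped at 46.7 mm. Lift straight up, slowly.

```bash
python3 -m creep '[[[-0.2,0,0,-0.2,0,0,0],[-0.2,0,0,-0.4,0,0,0],[-0.2,0,0,-0.7,0,0,0],[-0.2,0,0,-1,0,0,0],[-0.2,0,0,-1.2,0,0,0],[-0.2,0,0,-1.4,0,0,0],[-0.2,0,0,-1.4,0,0,0],[-0.2,0,0,-1.4,0,0,0],[-0.2,0,0,-1.2,0,0,0],[-0.2,0,0,-1,0,0,0],[-0.2,0,0,-0.6,0,0,0],[-0.2,0,0,-0.3,0,0,0]]]';  python3 -m creep '[[[-0.2,0,0,0,0,0,0],[-0.2,0,0,0,0,0,0],[-0.2,0,0,0,0,0,0],[-0.2,0,0,0,0,0,0]]]'; python3 -c "
from h import *
plan(.547,-.287,.35)
f=grab('scene'); cv2.imwrite('pics/s7.png',cv2.resize(f['image'][90:300,130:410],(800,600)))"
```

```text
clock: 31.05
position: [0.5468, -0.2871, 0.3554]
tool_rot: [-3.142, 0.0, 3.02]
force: [-0.1, 0.1, -1.8]
grip_width: 0.047
finger_force: 41.2
clock: 31.55
position: [0.5468, -0.2871, 0.3551]
tool_rot: [3.142, -0.0, 3.02]
force: [-0.4, -0.5, -1.5]
grip_width: 0.0464
finger_force: 41.2
t 31.55 pos [ 0.5468 -0.2871  0.3551] yaw_y 83.0 tilt 0.01 shift cm [-0.02  0.01  0.51] rz 0 F [-0.4 -0.5 -1.5] w 0.0464 ff 41.2
```

View pics/s7.png

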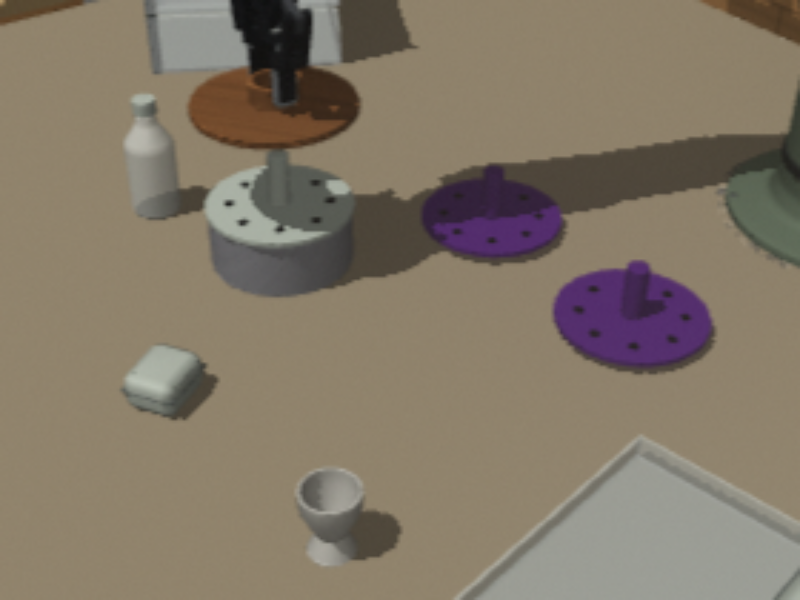

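The outer lid is held level at (275,105), about 49 mm above the knob top. The inner lid is seated flat on the pot at (280,205), and the bystanders are untouched.

```bash
python3 -c "
from workcell import bot
print(bot.job_done())"
```

```text
the job is handed in; nothing more can be done
None
```

The job is handed in, though no verdict came back: the bead ring and giraffe are in the pot, the inner lid is seated on it, and the arm holds the outer lid level about 49 mm above the knob; the clock read 31.6 s of the 67 s allowed just before hand-in.

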